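Start the photo turntable at its three control boxes

ROBOT

A 6-joint arm with a two-finger parallel gripper is mounted at the origin on the work surface. World frame = base frame: x ahead of the robot, y to its left, z up, the work surface at z = 0. Lengths are in m, angles in rad, forces in N, time in s.
With the tool pointing down it reaches from about 0.3 to 0.875 m from the base axis. Payload 4.2 kg.
Tool frame: the origin (TCP) lies midway between the tips of the shut fingers; the grasp point (between the pads) lies 19 mm behind it (manip.grasp_offset is the distance from the TCP to the grasp point, in m); z points along the fingers, y is the direction in which the jaws open and shut (so a half turn about z gives the same grasp; the last joint's range is limited). The gripper opens to 85 mm and grips with 20 to 120 N. Pads are 22 mm wide; open, the fingers measure 114 mm over their backs; the gripper's body (76 mm by 85 mm) begins 54 mm behind the grasp point. The pads swing forward as they close: fully open they stand 13 mm farther back than shut.
Start: joints at [1.148, 0.32, 1.565, -0, 1.257, -0.02], TCP at [0.225, 0.529, 0.231] pointing down, gripper open.
Joint ranges: [-3.11, 3.11], [-0.84, 2.01], [0.21, 2.61], [-1.34, 4.49], [0.05, 2.63], [-2.56, 2.56]. Speed limits (rad/s): [2.57, 2.57, 3.14, 3.14, 3.14, 3.14].

INTERFACE

Orientations are given as a unit quaternion [x, y, z, w].
In Python, from plant import sense, vision, workorder, manip gives the robot as it stands.
- The arm moves only by the tool jog_arm, never from a script. Its argument "plan" is one flat list of numbers, 7 for each row, row after row: the shift along the tool's x, y, z in m, then the turn, a rotation vector about the tool's x, y, z in rad, then the finger opening in m, from 0 to 0.0854. In form: [x, y, z, wx, wy, wz, jaw, x, y, z, wx, wy, wz, jaw, ...]. A call has 1 to 10 rows; each row shifts and turns the pose as measured when the row begins, along the tool's axes as they then stand; what a row does not reach is not made up. A row lasts 1/10 s, in which the tool goes at most 50 mm and 8.59 degrees, less where a joint would pass 70% of its speed; a pose out of reach is approached as far as the arm can. A call is refused whole if a number of a shift passes 0.05 or a number of a turn 0.15, either way. A call with a gripper value outside its range is refused whole. The fingers move at their own pace and stop on an object; "grip_force" is the grip in N (left out, the last holds). Time passes only in rows, so rows that do not move let the fingers close. It gives the time, the measured TCP pose, the force and the opening at its end, in the units of the state.
- sense(): the state, without advancing time (a new reading comes with each control period).
- vision.read_camera(name): name is "side" or "top"; returns a dict with "color" (420x560x3 uint8, red, green, blue), "K" (3x3 intrinsics, pixels), "rvec" (rotation vector, rad) and "tvec" (3), from world to camera coordinates, as OpenCV has them. Camera axes: x right, y down, z forward; pixel columns grow to the right and rows downward; lengths in m; the calibration is good to about 2 mm. A picture is of the moment at which its call begins. There is no depth.
- workorder.finish_job(): hands the job in, once; it reports no verdict.
The state is a dict: "time": time; "q": joint angles; "qvel": joint speeds; "effort": joint torques, N m; "tcp_pos": TCP position; "tool_rot": TCP orientation; "force": force on the tool from outside, world axes, zero at the start; "torque": the same for the moment, N m; "finger_gap": finger opening in m.
Only numpy, scipy, OpenCV 4.12 (cv2) and the standard library are available. Lean on these libraries where they do the work, as an engineer would, in place of code of your own. Each camera call takes 0.05 s, during which the arm holds its last target. There are 200 camera calls.

TASK

Start the model-photography turntable by pressing with the fingertips, in this order: on the power box press the raised end of the wide rocker until it is fully down, then push the round plunger on the lamp box fully home, then press the long bar key on the run box all the way down and keep it down: the program finishes while still holding that key. Leave the narrow rocker and the small square key alone, and do not lift, tip or push about the boxes or anything else on the table.

Things in the scene. Friction and masses are not known exactly. Their poses are not given: they have to be found in the camera images.
- power_box: Power box: pale grey plastic case 100 (x) x 130 (y) x 50 mm high, about 0.85 kg, standing loose on rubber feet on the table. Origin: centre of its underside; z up. It carries two black rocker paddles side by side, both 70 mm long along the box's x: the wide rocker (36 mm wide) at y = +30 mm and the narrow rocker (16 mm wide) at y = -42 mm. Its yaw varies by about 0.6 rad either way.
- wide_rocker (a joint): Wide rocker paddle of the power box, 70 x 36 mm, 12 mm thick, pivoting about the box's y axis through its middle, 58 mm above the table (its top face 64 mm when level). Radians: about -0.17 to -0.13 at the start, that is off, with its end on the box's +x side raised 5 to 6 mm; +0.17 is its stop, fully on, with that end down. It stays where it is left; pressing takes 2 to 4 N.
- wide_rocker_end (a point): Point on the top face of the wide rocker near the end that is raised at the start, on the paddle's centre line, 26 mm from the pivot and 9 mm from that end; press straight down here. It moves with the paddle, at about 68 mm above the table when off and 60 mm when fully on.
- narrow_rocker (a joint): Narrow rocker paddle of the power box, 70 x 16 mm, same height and pivot direction as the wide one; radians, +0.13 to +0.17 at the start, that is already on (its box +x end down). It is to be left so.
- lamp_box: Lamp box: pale grey plastic case 100 (x) x 120 (y) x 50 mm high, about 0.85 kg, standing loose. Origin: centre of its underside; z up. One round black plunger at x = 0, y = +22 mm; the rest of the top is bare.
- plunger (a joint): Round plunger of the lamp box, 36 mm across, travels straight down; metres, 0 to 0.001 at the start (out), 0.008 fully home. Takes about 3 N and stays where it is left.
- plunger_top (a point): Centre of the plunger's flat top, 66 mm above the table when out, 58 mm when fully home (it stays 8 mm proud of the case).
- run_box: Run box: pale grey plastic case 100 (x) x 140 (y) x 50 mm high, about 0.85 kg, standing loose. Origin: centre of its underside; z up. Two black sprung keys: a long bar key, 80 (x) x 22 (y) mm, at y = +35 mm, and a small square key, 20 x 20 mm, at y = -42 mm.
- run_key (a joint): Long bar key of the run box, travels straight down; metres, 0 out, 0.007 fully down. Sprung: starts to move at 1.5 N, 5 N when fully down, returns when released.
- run_key_top (a point): Centre of the flat top of the long bar key, 64 mm above the table when out, 57 mm when fully down.
- square_key (a joint): Small square key of the run box, same height (top 64 mm above the table), travel (0.007 m) and spring as the bar key. Not to be pressed.
- tape_roll: Bystander: roll of paper tape lying flat, 54 mm across, 24 mm high, standing between the boxes. Origin: centre of its underside.
- glue_jar: Bystander: clear jar, 48 mm across, 75 mm high, between the boxes. Origin: centre of its underside.
- sample0: Bystander: material sample slab 50 x 80 x 20 mm, lying beyond the boxes. Origin: centre of its underside.
- sample1: Bystander: another such slab.
- sample2: Bystander: another such slab.
- screwdriver: Bystander: screwdriver lying flat beyond the boxes on the left. Origin: near its middle.
- mug: Bystander: white mug, 76 mm across, 85 mm high, beyond the boxes at the far right. Origin: centre of its underside.

How it is judged:
By the outcome, as a careful person would: the job done as asked, in the order asked, and still so for the second after the job is handed in, while the arm keeps its last pose, push and grip.
It also fails if it takes over 48 s, if anything falls off the work surface, if the arm or the gripper's body presses on something with over 40 N, if the wrist force passes 120 N, or if a joint passes its speed limit or range.

## Working session

There is one attempt and no reset: what is moved stays moved. The work goes in short steps, Python scripts to look and compute and a tool call to move; the robot and the scene stay as the last step left them, time stands still between calls to the robot, and variables do not carry over. Pictures are saved under pics/ and viewed, about 8 in all and at most 12, crops included, and the job is handed in when it is done.

Besides the shell and the picture viewer there is one more tool, called after "Request:" as name(argument=value, ...) on one line, values as JSON. jog_arm: Moves the arm, as the interface text tells. Its arguments: {"type":"object","properties":{"plan":{"type":"array","items":{"type":"number"}},"grip_force":{"type":"number"}},"required":["plan"]}

```bash
mkdir -p pics; cat > h.py <<'E'
import numpy as np, cv2
from plant import sense, vision, workorder, manip
def cam(n):
    c=vision.read_camera(n); return c
def save(c,f,crop=None,s=1):
    im=c["color"][:,:,::-1]
    if crop: im=im[crop[1]:crop[3],crop[0]:crop[2]]
    cv2.imwrite("pics/"+f,cv2.resize(im,None,fx=s,fy=s,interpolation=cv2.INTER_CUBIC))
def w(c,uv,z):
    R=cv2.Rodrigues(np.array(c["rvec"],float))[0];t=np.array(c["tvec"],float).ravel()
    o=-R.T@t;d=R.T@np.linalg.inv(np.array(c["K"]))@np.array([uv[0],uv[1],1.])
    return o+d*(z-o[2])/d[2]
def px(c,P):
    return cv2.projectPoints(np.array(P,float).reshape(-1,1,3),np.array(c["rvec"],float),np.array(c["tvec"],float),np.array(c["K"],float),None)[0].reshape(-1,2)
E
python3 - <<'E'
from h import *
for n in("top","side"):
    c=cam(n);save(c,n+"0.png",s=1.42);np.save(n+"0.npy",c,allow_pickle=True)
    R=cv2.Rodrigues(c["rvec"])[0];print(n,-R.T@c["tvec"])
print(sense())
E
```

```text
top [ 0.47894848 -0.04859495  1.12882633]
side [0.55443347 0.57074974 0.70868094]
{'time': 0.1, 'q': array([ 1.14800900e+00,  3.20231386e-01,  1.56554993e+00,  6.44151169e-07,
        1.25743041e+00, -2.00062592e-02]), 'qvel': array([ 0.00254988, -0.00063051, -0.0017742 , -0.0020839 ,  0.00056347,
       -0.00036256]), 'effort': array([-4.51917731e-04, -4.16413164e+01, -2.34700334e+01,  1.75206510e-04,
        5.07380653e-03, -4.24683478e-06]), 'tcp_pos': array([0.22521239, 0.52858953, 0.23056715]), 'tool_rot': array([ 2.00031986e-01,  9.79789033e-01, -7.89707315e-04, -1.78066446e-04]), 'force': array([-0.29144534,  0.04672176,  0.124063  ]), 'torque': array([-0.00107038, -0.00227272, -0.02185921]), 'finger_gap': 0.08526502383580602}
```

View pics/top0.png

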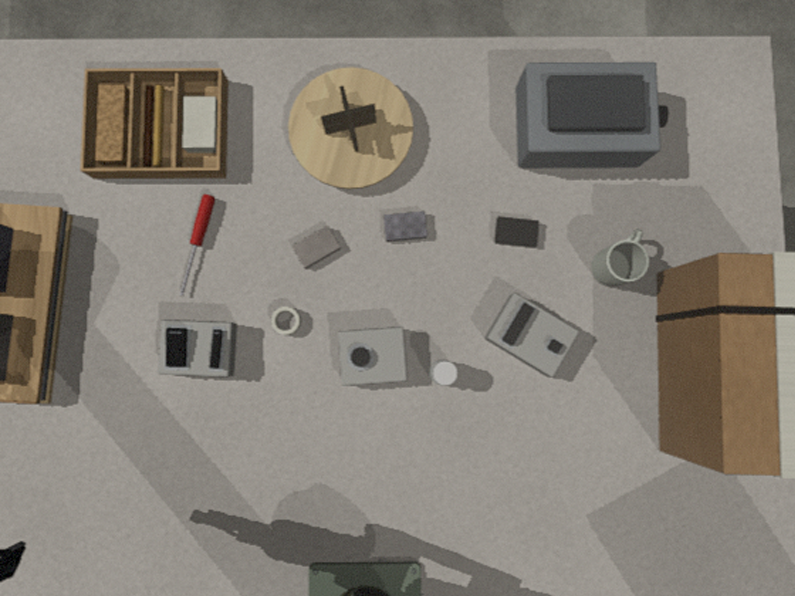

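View pics/side0.png

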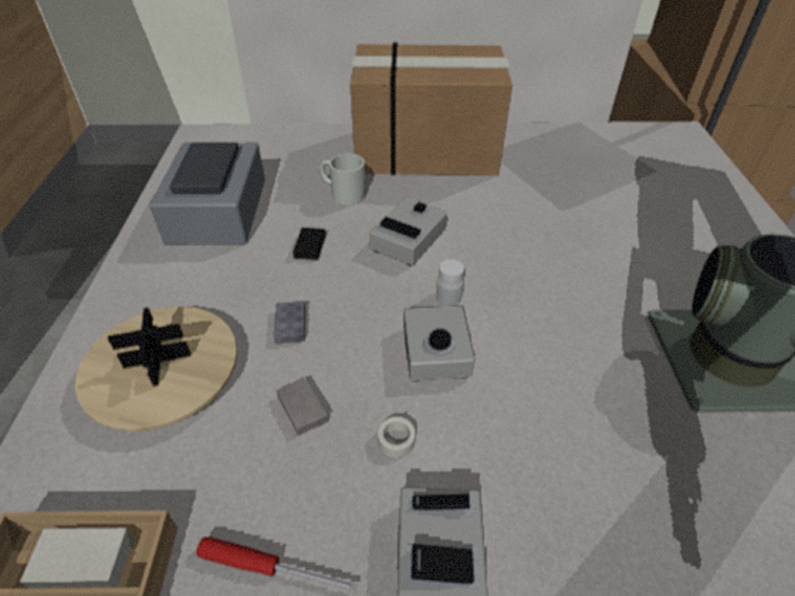

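The top view shows the power box at about (197,348), lamp box (372,356) and run box (540,335). World +x is up in the picture and +y is left. The side view agrees, with the power box nearest. I'll enlarge the top view for corners.

```bash
python3 - <<'E'
from h import *
c=np.load("top0.npy",allow_pickle=True).item()
im=c["color"][:,:,::-1]
a=[im[195:275,x:x+100] for x in(100,230,335)]
a=[cv2.resize(i,None,fx=4,fy=4,interpolation=cv2.INTER_CUBIC) for i in a]
z=np.zeros((320,400,3),np.uint8)
cv2.imwrite("pics/crop.png",cv2.resize(np.vstack([np.hstack(a[:2]),np.hstack([a[2],z])])[:600],None,fx=1,fy=1))
E
```

```text
(no output)
```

View pics/crop.png

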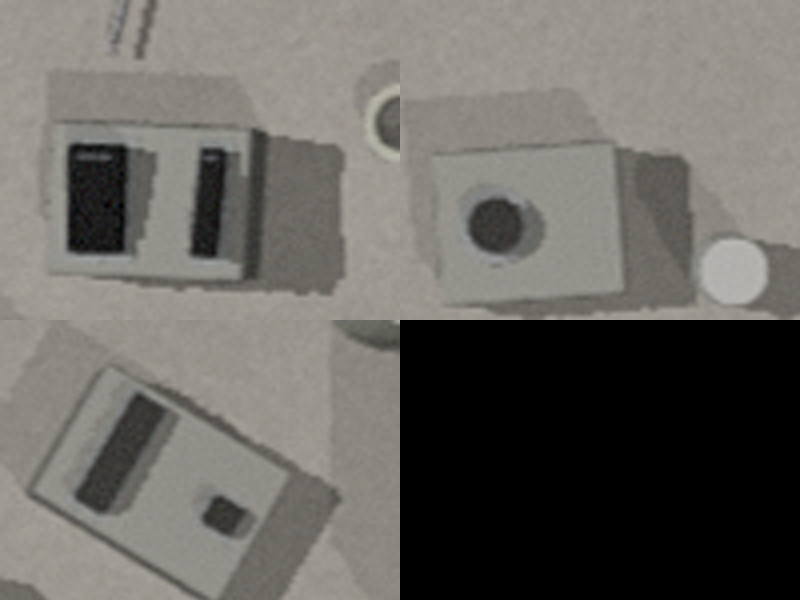

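```bash
python3 - <<'E'
from h import *
c=np.load("top0.npy",allow_pickle=True).item()
def W(x0,u,v,z): return w(c,(x0+(u+.5)/4-.5,195+(v+.5)/4-.5),z)[:2]
def box(x0,P,z=.05):
    return np.array([W(x0,*p,z) for p in P])
f=lambda a:np.round(a,4)
B=box(100,[(54,122),(253,129),(246,279),(49,271)])
d=B[0]-B[1]+B[3]-B[2];e=B[0]-B[3]+B[1]-B[2]
print("power",f(B.mean(0)),np.linalg.norm(d)/2,np.linalg.norm(e)/2,np.arctan2(-d[0],d[1]),np.arctan2(e[1],e[0]))
k=box(100,[(69,145),(125,145),(124,254),(68,252)],.063);print("rocker",f(k.mean(0)),f(k))
yaw=np.arctan2(-d[0],d[1])
R=lambda y:np.array([[np.cos(y),-np.sin(y)],[np.sin(y),np.cos(y)]])
print("end from box",B.mean(0)+R(yaw)@[.026,.03])
B=box(230,[(34,155),(214,143),(224,291),(45,303)])
d=B[0]-B[1]+B[3]-B[2];e=B[0]-B[3]+B[1]-B[2];yaw=np.arctan2(-d[0],d[1])
print("lamp",f(B.mean(0)),np.linalg.norm(d)/2,np.linalg.norm(e)/2,yaw,"plg from box",B.mean(0)+R(yaw)@[0,.022],"direct",W(230,97,225,.066))
B=box(335,[(107,45),(288,152),(215,280),(32,172)])
d=B[0]-B[1]+B[3]-B[2];e=B[0]-B[3]+B[1]-B[2];yaw=np.arctan2(-d[0],d[1])
k=box(335,[(137,73),(166,90),(106,195),(77,176)],.064)
print("run",f(B.mean(0)),np.linalg.norm(d)/2,np.linalg.norm(e)/2,yaw,"bar from box",B.mean(0)+R(yaw)@[0,.035],"direct",k.mean(0))
print("jar",w(c,(230+334/4,195+270/4),.075),"tape",w(c,(285/1.42,320/1.42),.024))
E
```

```text
power [0.4977 0.3052] 0.12810259918825717 0.09641054229597759 -0.04313166642904139 -0.014648042047404077
rocker [0.4983 0.3354] [[0.5328 0.354 ]
 [0.5326 0.3182]
 [0.4632 0.3169]
 [0.4646 0.3526]]
end from box [0.52492684 0.3340728 ]
lamp [ 0.4812 -0.0173] 0.11631909457521702 0.09559165444469347 0.061049569163408327 plg from box [0.4799018  0.00469884] direct [0.47985804 0.00284042]
run [ 0.519  -0.3104] 0.13609914718063984 0.0967083302429822 -0.5438030752805053 bar from box [ 0.53711588 -0.28048961] direct [ 0.53692738 -0.28259696]
jar [ 0.44983835 -0.14790775  0.075     ] tape [0.54833367 0.14637515 0.024     ]
```

Sizes and both estimates agree to about 2 mm. Targets are the rocker end at (0.5245, 0.3345), the plunger at (0.480, 0.003) and the bar at (0.537, -0.2815). I'll move away from the tall rack on the left first, shutting the fingers on the way.

Request:
jog_arm(plan=[-0.024,-0.025,0,0,0,0,0,-0.024,-0.025,0,0,0,0,0,-0.024,-0.025,0,0,0,0,0,-0.024,-0.025,0,0,0,0,0,-0.024,-0.025,0,0,0,0,0,-0.024,-0.025,0,0,0,0,0,0,0,0,0,0,-0.123,0,0,0,0,0,0,-0.123,0,0,0,0,0,0,-0.123,0,0,0,0,0,0,0,0], grip_force=40)

```text
time: 1.1
tcp_pos: [0.2996, 0.3244, 0.2262]
tool_rot: [0.01, 1.0, -0.004, -0.003]
force: [-0.2, -0.5, 0.4]
finger_gap: -0.0004
```

Request:
jog_arm(plan=[-0.0375,0.0024,0.021,0,0,0,0,-0.0375,0.0024,0.021,0,0,0,0,-0.0375,0.0024,0.021,0,0,0,0,-0.0375,0.0024,0.021,0,0,0,0,-0.0375,0.0024,0.021,0,0,0,0,-0.0375,0.0024,0.021,0,0,0,0,0,0,0,0,0,0,0,0,0,0,0,0,0,0])

```text
time: 1.9
tcp_pos: [0.5315, 0.3335, 0.0922]
tool_rot: [0.02, 1.0, -0.003, -0.004]
force: [-0.7, 0.3, -0.6]
finger_gap: -0.0002
```

```bash
python3 - <<'E'
from h import *
s=sense();print(s["tcp_pos"],s["tool_rot"],s["force"])
c=cam("side")
t=s["tcp_pos"]
p=px(c,[t,[.5245,.3345,.068]]);print(p)
x,y=p.mean(0).astype(int);x0,y0=max(0,x-90),max(0,min(420-140,y-80));print(x0,y0)
save(c,"side1.png",(x0,y0,x0+180,y0+140),4)
E
```

```text
[0.53146986 0.3334985  0.09217912] [ 0.01968837  0.99979353 -0.00345051 -0.0036563 ] [-0.73237832  0.25681245 -0.61150257]
[[291.31067958 384.93741531]
 [295.34773329 391.56928574]]
203 280
```

View pics/side1.png

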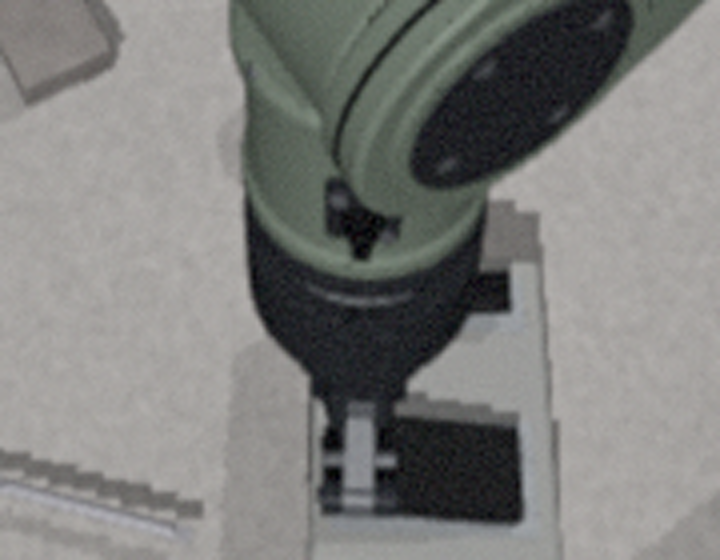

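The fingertips are over the left (+x) end of the wide rocker near crop (355,470), as planned. I'll shift 7 mm back and descend.

Request:
jog_arm(plan=[0.007,0.001,0,0,0,0,0,0,0,0.005,0,0,0,0,0,0,0.005,0,0,0,0,0,0,0.005,0,0,0,0,0,0,0.004,0,0,0,0])

```text
time: 2.45
tcp_pos: [0.5205, 0.3361, 0.0761]
tool_rot: [0.019, 1.0, -0.002, -0.002]
force: [0.0, -0.1, -0.1]
finger_gap: -0.0
```

Request:
jog_arm(plan=[-0.004,-0.001,0.002,0,0,0,0,0,0,0.003,0,0,0,0,0,0,0.003,0,0,0,0,0,0,0.003,0,0,0,0,0,0,0.002,0,0,0,0])

```text
time: 2.95
tcp_pos: [0.526, 0.3349, 0.0628]
tool_rot: [0.019, 1.0, -0.002, -0.0]
force: [0.3, -1.1, 2.8]
finger_gap: 0.0002
```

Request:
jog_arm(plan=[0,0,0.0015,0,0,0,0,0,0,0.001,0,0,0,0,0,0,0.001,0,0,0,0])

```text
time: 3.25
tcp_pos: [0.5265, 0.3349, 0.0603]
tool_rot: [0.019, 1.0, -0.002, 0.0]
force: [-2.1, -1.1, 10.5]
finger_gap: 0.0001
```

Request:
jog_arm(plan=[0,0,0.001,0,0,0,0,0,0,0.0005,0,0,0,0])

```text
time: 3.45
tcp_pos: [0.5265, 0.3349, 0.0606]
tool_rot: [0.019, 1.0, -0.001, 0.0]
force: [0.6, -1.3, 3.7]
finger_gap: -0.0001
```

Request:
jog_arm(plan=[0,0,0.002,0,0,0,0,0,0,0.002,0,0,0,0])

```text
time: 3.65
tcp_pos: [0.5266, 0.335, 0.0601]
tool_rot: [0.019, 1.0, -0.001, 0.001]
force: [-2.8, -2.5, 16.2]
finger_gap: -0.0
```

Force went to 16 N with no further travel, so the rocker is at its stop. I'll lift, move toward the lamp box and look back.

Request:
jog_arm(plan=[0,0,-0.025,0,0,0,0,0,0,-0.03,0,0,0,0,0.005,-0.047,0,0,0,0,0,0.005,-0.047,0,0,0,0,0,0.005,-0.047,0,0,0,0,0,0.005,-0.047,0,0,0,0,0,0.005,-0.047,0,0,0,0,0,0.005,-0.047,0,0,0,0,0,0.004,-0.047,0,0,0,0,0,0,0,0,0,0,0,0])

```text
time: 4.65
tcp_pos: [0.4767, -0.0003, 0.1137]
tool_rot: [0.016, 1.0, 0.0, -0.0]
force: [-0.1, -0.6, -1.0]
finger_gap: 0.0003
```

```bash
python3 - <<'E'
from h import *
s=sense();print(s["tcp_pos"],s["tool_rot"],s["force"])
c=cam("side");print(px(c,[s["tcp_pos"],[.48,.003,.066]]))
save(c,"side2.png",(230,180,430,420),2.5)
E
```

```text
[ 4.76674044e-01 -3.32143857e-04  1.13685465e-01] [ 1.62480389e-02  9.99867897e-01  2.16954602e-04 -3.78207723e-04] [-0.1007034  -0.57400205 -1.02161175]
[[312.19403951 219.2662947 ]
 [309.44590917 235.3853503 ]]
```

View pics/side2.png

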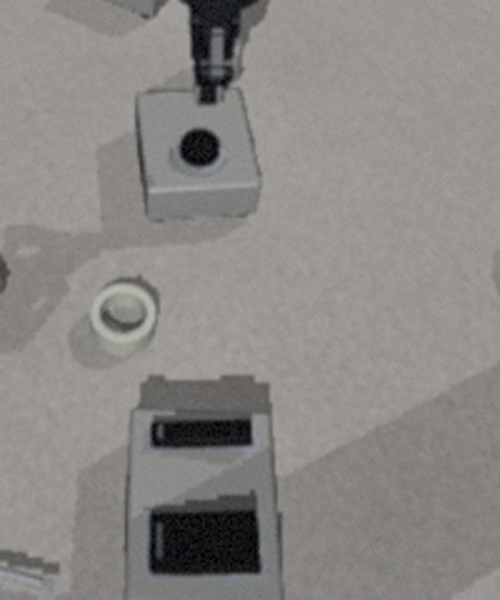

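The rockers now look alike. The plunger sits at side pixel about (309.6,238), 2–3 px from the projection of my estimate. I'll cross-check with blob centroids in both views.

```bash
python3 - <<'E'
from h import *
for n,(u,v) in(("top",(254,251)),("side",(309,238))):
    c=np.load(n+"0.npy",allow_pickle=True).item();g=c["color"].max(2)
    m=cv2.connectedComponentsWithStats((g<70).astype(np.uint8))
    i=m[1][int(v),int(u)];print(n,m[2][i],m[3][i],"top-face fit z.066:",w(c,m[3][i],.066),"z.060",w(c,m[3][i],.060))
# bar key + wide rocker from side
c=np.load("side0.npy",allow_pickle=True).item()
print("bar side",w(c,np.array([400,227])/1.42,.064), px(c,[[.537,-.2815,.064],[.498,.335,.064]])*1.42)
E
```

```text
top [248 245  12  13 129] [253.59689922 250.9379845 ] top-face fit z.066: [0.47970209 0.003549   0.066     ] z.060 [0.47970634 0.00384337 0.06      ]
side [302 232  16  15 183] [309.33333333 238.78142077] top-face fit z.066: [0.48090032 0.01286289 0.066     ] z.060 [0.48021382 0.00765452 0.06      ]
bar side [ 0.53687704 -0.2715931   0.064     ] [[399.8570382  223.84193188]
 [442.90085454 557.6685118 ]]
```

The views agree within a few mm, since the side blob includes the plunger's wall. I'll use (0.480, 0.005).

Request:
jog_arm(plan=[-0.003,0.005,0.01,0,0,0,0,0,0,0.015,0,0,0,0,0,0,0.012,0,0,0,0,0,0,0.002,0,0,0,0,0,0,0,0,0,0,0])

```text
time: 5.2
tcp_pos: [0.4814, 0.0135, 0.0707]
tool_rot: [0.013, 1.0, 0.002, -0.001]
force: [-0.2, -0.0, -0.1]
finger_gap: 0.0002
```

Request:
jog_arm(plan=[0,-0.007,0,0,0,0,0,0,0,0,0,0,0,0])

```text
time: 5.4
tcp_pos: [0.4818, 0.0076, 0.0708]
tool_rot: [0.011, 1.0, 0.002, -0.0]
force: [0.1, 1.0, 0.4]
finger_gap: -0.0004
```

Request:
jog_arm(plan=[0.001,-0.003,0.003,0,0,0,0,0,0,0.003,0,0,0,0,0,0,0.003,0,0,0,0,0,0,0.003,0,0,0,0,0,0,0.002,0,0,0,0])

```text
time: 5.9
tcp_pos: [0.4817, 0.0045, 0.0578]
tool_rot: [0.012, 1.0, 0.002, 0.001]
force: [-5.4, 0.4, 23.3]
finger_gap: -0.0001
```

Plunger is home (23 N at z = 57.8 mm). Lifting and going to the run box.

Request:
jog_arm(plan=[0,0,-0.03,0,0,0,0,0,0,-0.035,0,0,0,0,-0.0103,-0.047,0,0,0,0,0,-0.0103,-0.047,0,0,0,0,0,-0.0103,-0.047,0,0,0,0,0,-0.0103,-0.047,0,0,0,0,0,-0.0103,-0.047,0,0,0,0,0,-0.01,-0.047,0,0,0,0,0,0,0,0,0,0,0,0,0,0,0,0,0,0,0])

```text
time: 6.9
tcp_pos: [0.5397, -0.2906, 0.1211]
tool_rot: [0.01, 1.0, 0.001, 0.002]
force: [-0.5, 0.7, -0.6]
finger_gap: -0.0001
```

```bash
python3 - <<'E'
from h import *
s=sense();print(s["tcp_pos"],s["tool_rot"],s["force"])
a=cam("side");b=cam("top");print(px(a,[s["tcp_pos"],[.537,-.28,.064]]))
A=cv2.resize(a["color"][120:280,230:350,::-1],None,fx=3.3,fy=3.3,interpolation=2)[:528]
B=cv2.resize(b["color"][195:285,100:300,::-1],None,fx=2,fy=2,interpolation=2)
B=cv2.copyMakeBorder(B,0,len(A)-len(B),0,0,0)
cv2.imwrite("pics/p3.png",np.hstack([A,B]))
# paddle/plunger check: dark blobs before vs now in side view
o=np.load("side0.npy",allow_pickle=True).item()
for n,(u,v) in(("plunger",(309,239)),("wide",(312,400)),("narrow",(312,353))):
  for c in(o,a):
    m=cv2.connectedComponentsWithStats((c["color"].max(2)<70).astype(np.uint8));i=m[1][v,u];print(n,m[2][i],m[3][i])
E
```

```text
[ 0.53971555 -0.29055067  0.12105269] [9.71993219e-03 9.99950175e-01 7.94582041e-04 2.13042893e-03] [-0.50658643  0.72965602 -0.64055898]
[[280.66190944 138.18517826]
 [281.59778679 157.97002005]]
plunger [302 232  16  15 183] [309.33333333 238.78142077]
plunger [302 234  15  12 140] [309.12142857 239.87857143]
wide [ 290  383   44   28 1056] [311.47253788 396.70643939]
wide [ 290  384   44   26 1056] [311.63541667 396.64772727]
narrow [290 347  41  12 422] [310.24407583 352.8436019 ]
narrow [290 343  41  16 514] [310.79182879 351.70817121]
```

View pics/p3.png

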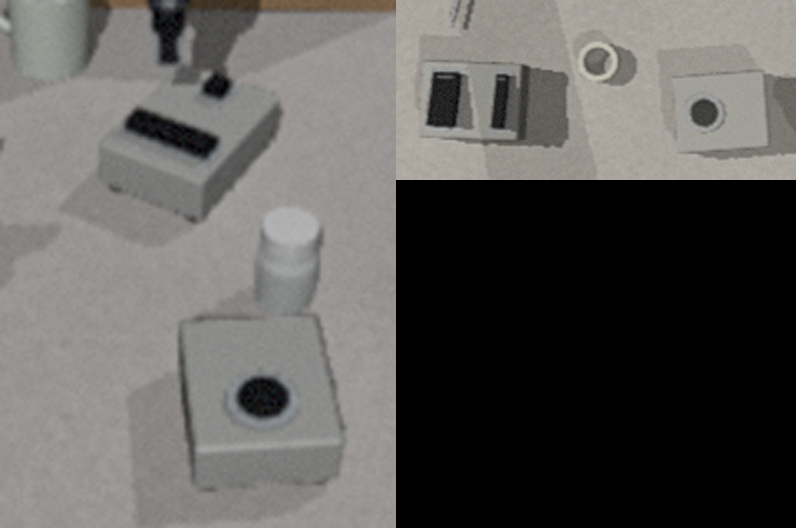

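Rockers and plunger look done, and no box has moved. The bar key is at crop (171,133), within 2 px of the projection. Moving over it and going down.

Request:
jog_arm(plan=[0.003,0.0115,0.01,0,0,0,0,0,0,0.015,0,0,0,0,0,0,0.015,0,0,0,0,0,0,0.008,0,0,0,0,0,0,0,0,0,0,0])

```text
time: 7.5
tcp_pos: [0.5367, -0.2696, 0.0731]
tool_rot: [0.004, 1.0, 0.001, 0.002]
force: [0.1, -0.1, -0.2]
finger_gap: -0.0005
```

```bash
python3 - <<'E'
from h import *
s=sense();print(s["tcp_pos"],s["tool_rot"],s["force"])
a=cam("side");save(a,"s4.png",(240,110,340,190),6)
o=np.load("side0.npy",allow_pickle=True).item()
for c in(o,a):
  d=c["color"].max(2)<70
  print([[(u,380+np.flatnonzero(d[380:416,u])[[0,-1]]) for u in(292,296,310,325,330)]])
print(px(a,[s["tcp_pos"],[.537,-.279,.064]]))
E
```

```text
[ 0.53673118 -0.26958245  0.07308807] [0.00444756 0.99998713 0.00115143 0.00215264] [ 0.07833332 -0.14914548 -0.22844725]
[[(292, array([383, 407])), (296, array([383, 407])), (310, array([384, 409])), (325, array([386, 410])), (330, array([386, 410]))]]
[[(292, array([385, 409])), (296, array([385, 408])), (310, array([385, 409])), (325, array([384, 408])), (330, array([384, 408]))]]
[[281.78030255 157.61237657]
 [281.603345   158.19363479]]
```

View pics/s4.png

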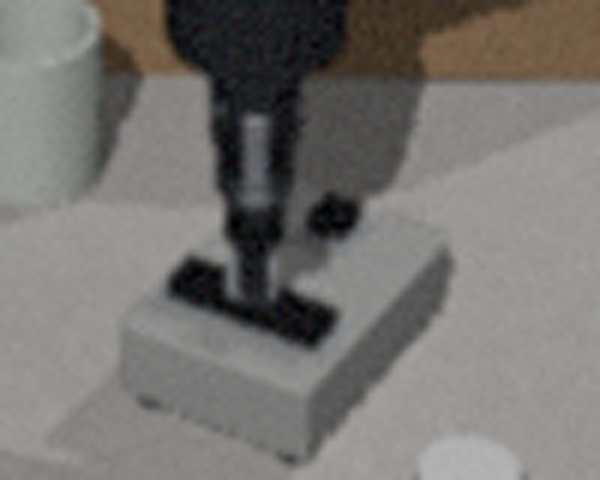

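The paddle's tilt in the picture has reversed symmetrically, so the rocker is fully on. The fingertips are over the bar but 9 mm too far in +y, so I'll correct that.

Request:
jog_arm(plan=[0,-0.008,0,0,0,0,0,0,0,0,0,0,0,0])

```text
time: 7.75
tcp_pos: [0.5379, -0.278, 0.0751]
tool_rot: [0.004, 1.0, 0.0, 0.004]
force: [-0.6, 0.8, 0.3]
finger_gap: -0.0003
```

Request:
jog_arm(plan=[0,-0.001,0.004,0,0,0,0,0,0,0.004,0,0,0,0,0,0,0.004,0,0,0,0,0,0,0.003,0,0,0,0,0,0,0.002,0,0,0,0,0,0,0.002,0,0,0,0])

```text
time: 8.35
tcp_pos: [0.5389, -0.2803, 0.057]
tool_rot: [0.004, 1.0, -0.0, 0.005]
force: [-1.0, 0.8, 7.0]
finger_gap: -0.0001
```

Request:
jog_arm(plan=[0,0,0.003,0,0,0,0,0,0,0.003,0,0,0,0])

```text
time: 8.55
tcp_pos: [0.539, -0.2804, 0.0567]
tool_rot: [0.004, 1.0, -0.001, 0.006]
force: [-7.4, 2.9, 23.8]
finger_gap: -0.0004
```

```bash
python3 - <<'E'
from h import *
for i in range(8):
    c=cam("side");s=sense();print(s["time"],s["tcp_pos"].round(4),s["force"].round(1))
save(c,"s5.png",(240,110,440,420),1.9)
E
```

```text
8.6 [ 0.539  -0.2803  0.0567] [-5.1  3.4 19.4]
8.65 [ 0.539  -0.2803  0.0567] [-5.8  3.6 20.6]
8.7 [ 0.539  -0.2803  0.0567] [-5.5  2.3 20.8]
8.75 [ 0.539  -0.2803  0.0568] [-5.1  2.7 20.3]
8.8 [ 0.539  -0.2803  0.0567] [-5.2  2.7 19.9]
8.85 [ 0.539  -0.2803  0.0568] [-6.4  4.6 20.1]
8.9 [ 0.539  -0.2803  0.0568] [-5.8  3.4 21.7]
8.95 [ 0.539  -0.2803  0.0567] [-5.9  3.7 20.4]
```

View pics/s5.png

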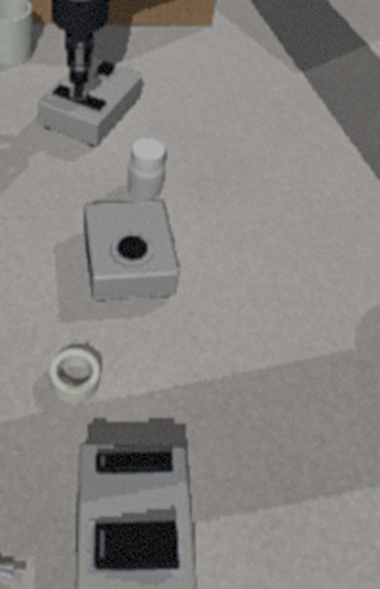

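The bar key is held at 20 N at its bottom, steady at z = 56.7 mm. The fingertips are on the bar at crop (82,95), the square key is clear and nothing has shifted. Handing in.

```bash
python3 -c "
from h import *
print(workorder.finish_job()); s=sense(); print(s['time'],s['tcp_pos'],s['force'])"
```

```text
the job is handed in; nothing more can be done
None
the job is handed in; nothing more can be done
```

I pressed all three controls in the order asked and handed the job in at about 9 s, with the arm still holding the long bar key down. No verdict was reported.

- **Wide rocker:** I pressed it to its stop, about 16 N with the fingertips at z = 60 mm. In the side picture its tilt had reversed.
- **Plunger:** it went fully home, about 23 N at z = 57.8 mm, and the picture shows it lower than at the start.
- **Bar key:** the fingertips held steady at z = 56.7 mm with about 20 N over the last checks, against 5 N needed at full travel.

**Other items:** the fingers never went near the narrow rocker or the square key. The last picture shows no box, jar or roll moved; it does not show the slabs, the mug in full or the whole screwdriver.

**Checks that disagreed:**
- The two cameras differed by up to about 9 mm on the plunger and bar positions. Most of that comes from the visible key walls in the side view.
- Some sideways moves ended up to 9 mm off target. I corrected those before each press.
- The narrow rocker's dark outline changed a little between pictures. I took that to be shadow and did not check it separately.

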